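# Home and lock the sample carousel

## Task

Lock the sample carousel in its home position: push its black peg round until the orange-edged slot in the metal disc faces the sliding bolt, then push the bolt in by its red tab until it is fully home in the slot, and leave it so. Only push, gently, with the fingertips: do not grip the peg or the tab, do not push on the sample tubes, and leave the bottle, the timer and the marker beside it alone.

Things in the scene. Friction and masses are not known exactly. Their poses are not given: they have to be found in the camera images.
- carousel: fixed white stand of the sample carousel, 240 mm long, 156 mm wide. Origin: on the bench under the rotor's vertical axis; z up. Bolt and guide block are on the stand's -y side (block 42 mm wide in x, y = -100 to -130 mm, top at 126 mm). The rotor carries a bright metal locking disc, radius 85 mm, 108 to 116 mm above the bench, with one slot in its rim; its dark hub cap reaches 134 mm
- rotor (a joint): angle of the rotor with its disc, rad, anticlockwise seen from above; 0 (or 2 pi) when the slot faces the bolt exactly. Starts anywhere from 0.6 to 5.68; turns without end about the stand's z axis, takes about 0.15 N m (2 to 3 N at the peg) and stays where it is left
- slot_mouth (a point): centre of the slot's mouth, on the rim of the disc, 85 mm from the axis, 112 mm above the bench. The slot runs radially inward, 15 mm wide, flaring to 29 mm at the mouth, edged in orange. The flare and the bolt's round nose draw the disc into line if the mouth is within about 8 mm of the bolt's line
- peg_mid (a point): a point on the axis of the black upright peg on the disc, exactly opposite the slot, 70 mm from the axis. The peg is 15 mm in diameter and stands from 116 to 184 mm above the bench; this point is 166 mm above the bench
- bolt (a joint): travel of the bolt, m: 0 withdrawn, 0.033 fully home (stop); starts between 0 and 0.006. Slides along the stand's +y, towards the rotor axis, takes 2 to 3 N and stays where it is left. Its bar is 12 mm wide; its round nose touches the disc's rim at 0.008 and can go on only where the slot is
- tab_face (a point): centre of the outer (-y of the stand) face of the bolt's upright red tab, where it is pushed; 145 mm above the bench and 172 mm from the rotor axis when withdrawn, 139 mm when home. The tab is 34 mm wide, 8 mm thick and stands from 102 to 160 mm above the bench; when home it stands against the guide block
- tube_ring: the nine capped sample tubes standing in the rotor in a ring of radius 42 mm round its axis (tops 151 mm above the bench, caps 16 mm in diameter), with the tray under them; origin as the carousel's, turns with the rotor; not to be pushed
- buffer_bottle: small white bottle with a red cap, 38 mm in diameter, 118 mm tall, loose beside the carousel; origin at the centre of its underside; a bystander
- timer: cream lab timer, 74 x 64 x 21 mm, loose beside the carousel; origin at the centre of its underside; a bystander
- marker: white marker pen with a black cap, 136 mm long, lying loose beside the carousel; origin under its middle, length along y; a bystander

How it is judged:
By the outcome, as a careful person would: the job done as asked, in the order asked, and still so for the second after the job is handed in, with the robot touching nothing.
It also fails if it takes over 58 s, if anything falls off the work surface, if the arm or the gripper's body presses on something with over 40 N, if the wrist force passes 120 N, or if a joint passes its speed limit or range.

## Robot

A 6-joint arm with a two-finger parallel gripper is mounted at the origin on a cart in front of the work surface, level with it; the furniture and walls round the work are solid. World frame = base frame: x ahead of the robot, y to its left, z up, the work surface at z = 0. Lengths are in m, angles in rad, forces in N, time in s.
With the tool pointing down it reaches from about 0.35 to 0.775 m from the base axis. Payload 5.5 kg.
Tool frame: the origin (TCP) lies midway between the tips of the shut fingers; the grasp point (between the pads) lies grip_point_offset behind it (grip_point_offset is the distance from the TCP to the grasp point, in m); z points along the fingers, y is the direction in which the jaws open and shut (so a half turn about z gives the same grasp; the last joint's range is limited). The gripper opens to 85 mm and grips with 20 to 120 N. Pads are 22 mm wide; open, the fingers measure 114 mm over their backs; the gripper's body (76 mm by 85 mm) begins 54 mm behind the grasp point. The pads swing forward as they close: fully open they stand 13 mm farther back than shut.
Start: joints at [-1.262, 0.313, 0.046, 1.304, 0, 1.431], TCP at [0.249, -0.518, 0.231] pointing down, gripper open.
Joint ranges: [-2.76, 2.76], [-0.86, 1.69], [-1.03, 1.26], [-2.2, 2.34], [-1.47, 1.5], [-3.14, 3.14]. Speed limits (rad/s): [2.57, 2.57, 3.14, 3.14, 3.14, 3.14].

## Interface

Orientations are given as a unit quaternion [w, x, y, z].
In Python, from workcell import * gives the robot as it stands.
- The arm moves only by the tool send_rows, never from a script. Its argument "series" is one flat list of numbers, 7 for each row, row after row: the shift along the tool's x, y, z in cm, then the turn, a rotation vector about the tool's x, y, z in degrees, then the opening, from 0 (shut) to 1 (fully open). A call has 1 to 10 rows; each row is the pose to reach, as a shift and turn from the pose commanded when the call began, along the tool's axes at that moment; what a row does not reach only later rows make up. A row lasts 1/12 s, in which the tool goes at most 41.7 mm and 7.16 degrees, less where a joint would pass 70% of its speed; a pose out of reach is approached as far as the arm can. A call with a gripper value outside its range is refused whole. The fingers move at their own pace and stop on an object; "newtons" is the grip in N (left out, the last holds). Time passes only in rows, so rows that repeat a pose let the fingers close. It gives the time, the measured TCP pose, the force and the opening at its end, in the units of the state.
- get_state(): the state, without advancing time (a new reading comes with each control period).
- read_camera(name): name is "scene" or "top" or "wrist"; returns the picture (384x512x3 uint8, blue, green, red); there is no depth.
- camera_info(name): a dict with "K" (3x3 intrinsics, pixels), "xyz" and "attitude" of the camera in the world. Camera axes: x right, y down, z forward; pixel columns grow to the right and rows downward; lengths in m; the calibration is good to about 2 mm. The wrist camera is an equidistant fisheye: a pixel r from the principal point sees the ray r / f radians off the axis. A picture is of the moment at which its call begins: read the wrist's pose just before it. camera_info takes no time and is no camera call; for the wrist camera it gives the pose at the moment of the call.
- hand_in(): hands the job in, once; it reports no verdict.
Trained networks look in the newest picture that a camera, given by its name, has taken for a name from the list of things; names that differ only in an ending like _2 or _b are one class to them, and where a whole thing is asked for, a point or a joint stands for the part that bears it (a point fixed in the world has none). Each returns a list of dicts, best first, with "p" (0 to 1); they miss things now and then, are a little off and sometimes report something else, mostly with a low value. They report only what shows in the picture. A call takes as long as a camera call.
- silhouettes(camera, label): "pixels" (384x512 bool, what is visible of it) and "box" ([left, top, width, height] in pixels, round what is visible of it).
The state is a dict: "clock": time; "joint_pos": joint angles; "qvel": joint speeds; "tau": joint torques, N m; "tcp_pos": TCP position; "orientation": TCP orientation; "wrist_force": force on the tool from outside, world axes, zero at the start; "ft_torque": the same for the moment, N m; "finger_gap": finger opening in m.
Only numpy, scipy, OpenCV 4.12 (cv2) and the standard library are available. Lean on these libraries where they do the work, as an engineer would, in place of code of your own. Each camera call takes 0.05 s, during which the arm holds its last target. There are 200 camera calls.

## Working session

There is one attempt and no reset: what is moved stays moved. The work goes in short steps, Python scripts to look and compute and a tool call to move; the robot and the scene stay as the last step left them, time stands still between calls to the robot, and variables do not carry over. Pictures are saved under pics/ and viewed, about 8 in all and at most 12, crops included, and the job is handed in when it is done.

Besides the shell and the picture viewer there is one more tool, called as name(argument=value, ...), one argument or row to a line, values as JSON. send_rows: Moves the arm, as the interface text tells. Its arguments: {"type":"object","properties":{"series":{"type":"array"},"newtons":{"type":"number"}},"required":["series"]}

```bash
mkdir -p pics
python3 - <<'E'
from workcell import *
import cv2,numpy as np
print(get_state())
a=read_camera("scene");b=read_camera("top")
cv2.imwrite("pics/s1.png",a);cv2.imwrite("pics/t1.png",b)
for c in("scene","top","wrist"):print(c,camera_info(c))
for n in("carousel","slot_mouth","peg_mid","tab_face"):
  for d in silhouettes("top",n)[:2]:
    ys,xs=np.nonzero(d["pixels"]);print(n,d["p"],d["box"],xs.mean(),ys.mean())
E
```

```text
{'clock': 0.0, 'joint_pos': array([-1.26156745e+00,  3.14015559e-01,  4.49938053e-02,  1.30362038e+00,
       -1.72212280e-05,  1.43121592e+00]), 'qvel': array([ 0.00010078, -0.00072879,  0.00168086,  0.00134363, -0.00032644,
       -0.00154783]), 'tau': array([ 7.09088872e-04, -4.80628574e+01,  2.98533922e+01,  1.94901618e-02,
        1.02579168e-04, -7.20829945e-06]), 'tcp_pos': array([ 0.2493275 , -0.51756222,  0.23040633]), 'orientation': array([-9.18857660e-04,  9.74926345e-01,  2.22525886e-01, -8.67705495e-05]), 'wrist_force': array([-0.1518926 , -0.67155403,  1.16409377]), 'ft_torque': array([ 0.00087878,  0.02976905, -0.02650766]), 'finger_gap': 0.08504060743328695}
scene {'K': array([[422.11485673,   0.        , 259.92766166],
       [  0.        , 422.11485673, 190.53300356],
       [  0.        ,   0.        ,   1.        ]]), 'xyz': array([0.16923146, 0.71350153, 0.72554749]), 'attitude': array([ 0.11792821, -0.30820831,  0.87035028, -0.36550098])}
top {'K': array([[495.98156608,   0.        , 259.11248055],
       [  0.        , 495.98156608, 199.99162681],
       [  0.        ,   0.        ,   1.        ]]), 'xyz': array([0.44126325, 0.22404661, 1.13062023]), 'attitude': array([-0.03655978,  0.70880278, -0.7026917 ,  0.04986362])}
wrist {'K': array([[297.31863964,   0.        , 255.87275809],
       [  0.        , 297.31863964, 195.49903093],
       [  0.        ,   0.        ,   1.        ]]), 'xyz': array([ 0.32370372, -0.48337124,  0.37266509]), 'attitude': array([ 0.13424752,  0.83613356, -0.52480864, -0.0862216 ])}
carousel 0.97 [213.0, 159.4, 108.9, 99.4] 262.7977941176471 214.15840792838875
slot_mouth 0.76 [216.0, 179.1, 79.6, 80.1] 256.00879204892965 219.62939602446482
peg_mid 0.56 [215.7, 179.1, 80.6, 82.0] 256.20164455242013 219.74004858904877
tab_face 0.71 [287.2, 156.2, 35.7, 37.7] 311.09364548494983 173.1170568561873
```

Run:
```python
import cv2
a=cv2.imread("pics/t1.png")[120:300,170:370]
cv2.imwrite("pics/t1c.png",cv2.resize(a,None,fx=3.3,fy=3.3,interpolation=cv2.INTER_CUBIC)[:600])
```

```text
(no output)
```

View pics/s1.png

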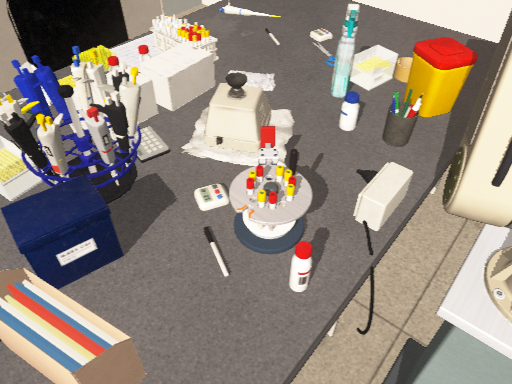

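View pics/t1c.png

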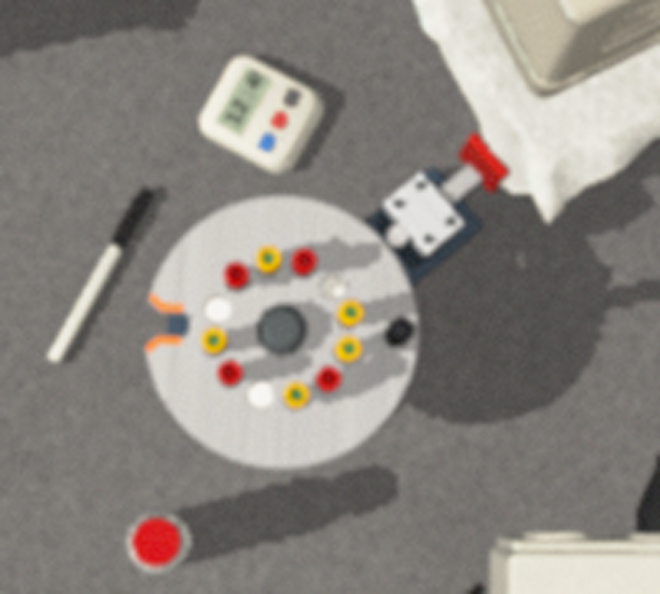

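The scene picture shows the carousel at about (270,200), with its bolt and red tab on the far side at (268,135). The bottle is at (300,265), the timer at (210,195) and the marker at (215,250). The top crop has the disc centre at about (282,332), the slot on the left at (165,325), the peg on the right at (399,332) and the tab at (484,162).

```bash
cat > h.py <<'E'
import numpy as np,cv2
from scipy.spatial.transform import Rotation as R
from workcell import *
def ray(c,u,v):
    i=camera_info(c);K=i["K"];w,x,y,z=i["attitude"]
    return i["xyz"],R.from_quat([x,y,z,w]).apply([(u-K[0,2])/K[0,0],(v-K[1,2])/K[1,1],1])
def at(c,u,v,z):
    o,d=ray(c,u,v);return o+d*(z-o[2])/d[2]
def proj(c,p):
    i=camera_info(c);K=i["K"];w,x,y,z=i["attitude"]
    q=R.from_quat([x,y,z,w]).inv().apply(np.array(p)-i["xyz"]);return (K@(q/q[2]))[:2]
E
python3 - <<'E'
from h import *
f=lambda u,v,z:at("top",170+u/3.3,120+v/3.3,z)
C=f(282,332,.116);H=f(281,330,.134);S=f(150,323,.116);P=f(399,331,.184);T=f(484,162,.16);B=f(423,214,.126)
print(C,H,S,P,T,B)
n=lambda a,b:np.degrees(np.arctan2(*(a-b)[[1,0]]))
c=(C+H)/2
for k,p in dict(S=S,P=P,T=T,B=B).items():print(k,n(p,c),np.linalg.norm((p-c)[:2]))
for nm,u,v,z in(("timer",262,113,.021),("bottle",157,542,.118),("mark",100,275,.01),("cloth",500,100,.0),("balance",545,90,.1),("boxTL",495,540,.07)):print(nm,f(u,v,z))
print("edges of cloth tip",f(548,220,0))
E
```

```text
[0.52340557 0.2125708  0.116     ] [0.52316663 0.21339512 0.134     ] [0.52826578 0.29457235 0.116     ] [0.5190964  0.14541234 0.184     ] [0.62379511 0.09200801 0.16      ] [0.5969352  0.12562471 0.126     ]
S 86.50737613698684 0.08174120849146259
P -93.5480641169825 0.06770038601240569
T -50.279351233010296 0.1572800084385326
B -49.86677397136512 0.1142613391983695
timer [0.68259965 0.22658119 0.021     ]
bottle [0.39420854 0.28773503 0.118     ]
mark [0.57015213 0.33687859 0.01      ]
cloth [0.6984896  0.05861252 0.        ]
balance [0.6826623  0.04409758 0.1       ]
boxTL [0.39466958 0.07434426 0.07      ]
edges of cloth tip [0.61312527 0.02557724 0.        ]
```

```bash
cat >> h.py <<'E'
C=np.array([.5235,.213]);BA=-50.
def pose():
    s=get_state();w,x,y,z=s["orientation"];return s,R.from_quat([x,y,z,w])
def down(yaw):
    a=np.radians(yaw/2);return R.from_quat([np.cos(a),np.sin(a),0,0])
def go(pts):
    "pts: world x,y,z,yaw -> rows"
    s,r=pose()
    for x,y,z,yaw in pts:
        d=r.inv().apply(np.array([x,y,z])-s["tcp_pos"])*100
        t=np.degrees((r.inv()*down(yaw)).as_rotvec());print(np.round(d,1),np.round(t,0))
def arc(phi,off,z,r=.070):
    "tool behind the peg (peg angle phi deg) by off, pushing clockwise"
    a=np.radians(phi);p=C+r*np.array([np.cos(a),np.sin(a)]);d=phi-90
    b=np.radians(d);return [*(p-off*np.array([np.cos(b),np.sin(b)])),z,d]
E
python3 - <<'E'
from h import *
for z in(0,.02,.05,.1):
  p=at("top",170+548/3.3,120+92/3.3,z);print(p,proj("scene",p))
p=arc(-93.5,.045,.25);print(p);go([p])
E
```

```text
[0.70466595 0.0245248  0.        ] [258.31564715 152.90973705]
[0.70000651 0.02805423 0.02      ] [258.99050974 148.44000943]
[0.69301736 0.03334836 0.05      ] [260.04500711 141.4558972 ]
[0.68136876 0.04217192 0.1       ] [261.92483767 129.00546548]
[np.float64(0.564142668161544), np.float64(0.14038337983140076), 0.25, -183.5]
[ 56.9 -45.7  -1.9] [  -0.   -0. -151.]
```

Run:
```python
import cv2
a=cv2.imread("pics/s1.png")[60:260,170:370]
b=cv2.imread("pics/t1.png")[60:260,250:450]
cv2.imwrite("pics/c2.png",cv2.resize(cv2.hconcat([a,b]),None,fx=2,fy=2,interpolation=cv2.INTER_CUBIC))
```

```text
(no output)
```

View pics/c2.png

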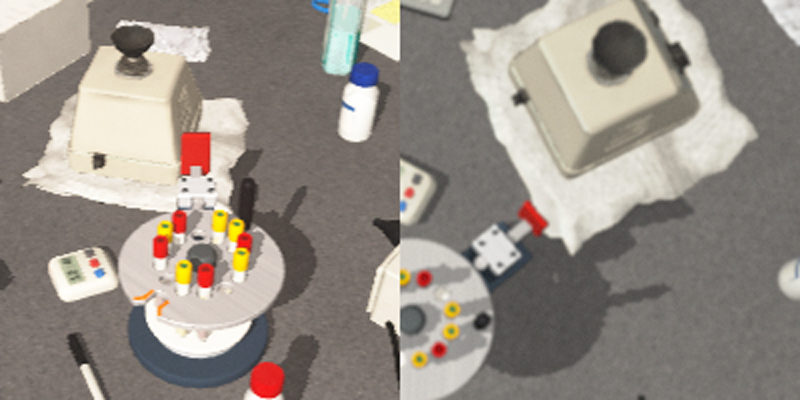

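The crop shows the balance standing behind the tab, with its base corner at about (0.70, 0.03). It tapers upward, so there is room to push at height 0.145. Moving now.

send_rows(
  series=[57,-46,-2,0,0,-151,0,57,-46,-2,0,0,-151,0,57,-46,-2,0,0,-151,0,57,-46,-2,0,0,-151,0,57,-46,-2,0,0,-151,0,57,-46,-2,0,0,-151,0,57,-46,-2,0,0,-151,0,57,-46,-2,0,0,-151,0,57,-46,-2,0,0,-151,0,57,-46,-2,0,0,-151,0],
  newtons=20,
)

```text
clock: 1.13
tcp_pos: [0.4284, -0.1399, 0.243]
orientation: [0.0, 0.658, 0.753, 0.0]
wrist_force: [1.7, -0.9, -0.3]
finger_gap: 0.0
```

Run:
```python
from h import *
go([arc(-93.5,.045,.25)])
```

```text
[26.  17.2 -0.7] [  0.   0. -79.]
```

send_rows(
  series=[26,17,-0.7,0,0,-79,0,26,17,-0.7,0,0,-79,0,26,17,-0.7,0,0,-79,0,26,17,-0.7,0,0,-79,0,26,17,-0.7,0,0,-79,0,26,17,-0.7,0,0,-79,0,26,17,-0.7,0,0,-79,0,26,17,-0.7,0,0,-79,0,26,17,-0.7,0,0,-79,0,26,17,-0.7,0,0,-79,0],
)

```text
clock: 1.97
tcp_pos: [0.5637, 0.1396, 0.249]
orientation: [-0.0, 0.092, 0.996, -0.0]
wrist_force: [-0.1, -0.6, 0.7]
finger_gap: 0.0001
```

Run:
```python
from h import *
go([arc(-93.5,.045,.25),arc(-93.5,.045,.16)])
print(get_state()["joint_pos"])
cv2.imwrite("pics/w1.png",read_camera("wrist"))
```

```text
[-0.   0.1 -0.1] [-0. -0. -7.]
[-0.   0.1  8.9] [-0. -0. -7.]
[ 1.04686904e-01  3.21427133e-01  1.00581120e-01  1.35069478e+00
 -8.99692307e-05  2.88218518e-01]
```

View pics/w1.png

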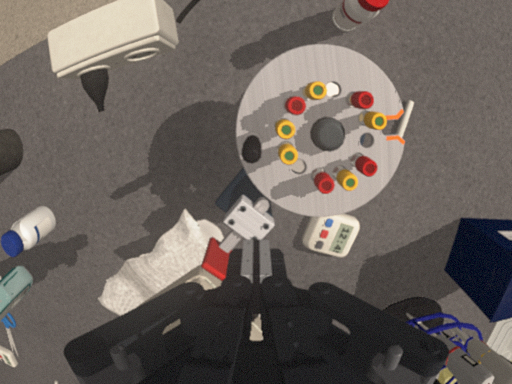

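The wrist view has the peg at (250,150), the tab at (215,258) and the guide block at (248,215). The fingertips come down clear of all of them.

send_rows(
  series=[0,0,3,0,0,-7,0,0,0,6,0,0,-7,0,0,0,8.9,0,0,-7,0,0,0,8.9,0,0,-7,0,0.8,0.1,8.9,0,0,-7,0,1.5,0.2,8.9,0,0,-7,0,2.0,0.3,8.9,0,0,-7,0,2.4,0.3,8.9,0,0,-7,0,2.4,0.3,8.9,0,0,-7,0],
)

```text
clock: 2.77
tcp_pos: [0.5404, 0.1458, 0.1625]
orientation: [0.001, 0.035, 0.999, 0.0]
wrist_force: [0.9, 0.4, -0.4]
finger_gap: 0.0
```

Run:
```python
from h import *
print(arc(-93.5,.0205,.16))
go([arc(-94-4*k,.0185,.16) for k in range(1,11)])
```

```text
[np.float64(0.5396883656002083), np.float64(0.14187906905000475), 0.16, -183.5]
[ 0.8 -0.5  0.3] [0. 0. 4.]
[ 1.3 -0.6  0.2] [0. 0. 8.]
[ 1.8 -0.6  0.2] [ 0.  0. 12.]
[ 2.3 -0.7  0.2] [ 0.  0. 16.]
[ 2.8 -0.6  0.2] [ 0.  0. 20.]
[ 3.3 -0.6  0.2] [ 0.  0. 24.]
[ 3.8 -0.5  0.2] [ 0.  0. 28.]
[ 4.3 -0.3  0.2] [ 0.  0. 32.]
[ 4.8 -0.2  0.2] [ 0.  0. 36.]
[5.2 0.  0.2] [ 0.  0. 40.]
```

send_rows(
  series=[0.6,-0.4,0.1,0,0,4,0,1.2,-0.6,0.1,0,0,8,0,1.8,-0.6,0.1,0,0,12,0,2.3,-0.7,0.1,0,0,16,0,2.8,-0.6,0.1,0,0,20,0,3.3,-0.6,0.1,0,0,24,0,3.8,-0.5,0.1,0,0,28,0,4.3,-0.3,0.1,0,0,32,0,4.8,-0.2,0.1,0,0,36,0,5.2,0,0.1,0,0,40,0],
)

```text
clock: 3.6
tcp_pos: [0.4899, 0.1486, 0.1611]
orientation: [0.002, 0.377, 0.926, 0.0]
wrist_force: [1.3, -2.0, 1.0]
finger_gap: -0.0
```

Run:
```python
from h import *
cv2.imwrite("pics/w2.png",read_camera("wrist")[:,60:460])
go([arc(-134-4*k,.0185,.16) for k in range(1,11)])
```

```text
[ 0.6 -0.1  0.1] [0. 0. 4.]
[ 1.1 -0.2  0.1] [0. 0. 8.]
[ 1.6 -0.2  0.1] [ 0.  0. 12.]
[ 2.1 -0.3  0.1] [ 0.  0. 16.]
[ 2.6 -0.2  0.1] [ 0.  0. 20.]
[ 3.1 -0.2  0.1] [ 0.  0. 24.]
[ 3.6 -0.1  0.1] [ 0.  0. 28.]
[4.1 0.1 0.1] [ 0.  0. 32.]
[4.6 0.2 0.1] [ 0.  0. 36.]
[5.  0.4 0.1] [ 0.  0. 40.]
```

View pics/w2.png

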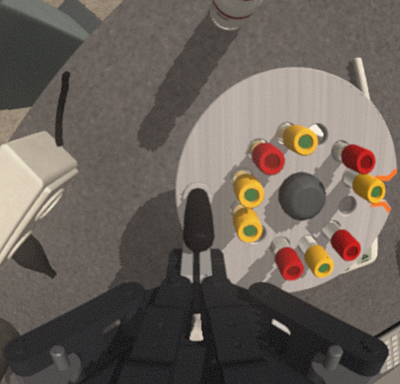

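The fingertips are square behind the peg at (198,225) and it is turning, with the tubes clear. Carrying on.

send_rows(
  series=[0.6,-0.1,0.1,0,0,4,0,1.1,-0.2,0.1,0,0,8,0,1.6,-0.2,0.1,0,0,12,0,2.1,-0.3,0.1,0,0,16,0,2.6,-0.2,0.1,0,0,20,0,3.1,-0.2,0.1,0,0,24,0,3.6,-0.1,0.1,0,0,28,0,4.1,0.1,0.1,0,0,32,0,4.6,0.2,0.1,0,0,36,0,5.0,0.4,0.1,0,0,40,0],
)

```text
clock: 4.48
tcp_pos: [0.4561, 0.1864, 0.1596]
orientation: [0.001, 0.67, 0.742, 0.0]
wrist_force: [-1.0, -2.7, 2.3]
finger_gap: 0.0001
```

Run:
```python
from h import *
go([arc(-174-4*k,.0185,.16) for k in range(1,11)])
```

```text
[ 0.6 -0.1 -0. ] [0. 0. 4.]
[ 1.1 -0.2 -0. ] [0. 0. 8.]
[ 1.6 -0.3 -0. ] [ 0.  0. 12.]
[ 2.1 -0.3 -0. ] [ 0.  0. 16.]
[ 2.6 -0.2 -0. ] [ 0.  0. 20.]
[ 3.1 -0.2 -0. ] [ 0.  0. 24.]
[ 3.6 -0.1 -0. ] [ 0.  0. 28.]
[ 4.1  0.  -0. ] [ 0.  0. 32.]
[ 4.6  0.2 -0. ] [ 0.  0. 36.]
[ 5.   0.4 -0. ] [ 0.  0. 40.]
```

send_rows(
  series=[0.6,-0.1,0,0,0,4,0,1.1,-0.2,0,0,0,8,0,1.6,-0.3,0,0,0,12,0,2.1,-0.3,0,0,0,16,0,2.6,-0.2,0,0,0,20,0,3.1,-0.2,0,0,0,24,0,3.6,-0.1,0,0,0,28,0,4.1,0,0,0,0,32,0,4.6,0.2,0,0,0,36,0,5.0,0.4,0,0,0,40,0],
)

```text
clock: 5.32
tcp_pos: [0.4542, 0.2367, 0.1593]
orientation: [0.0, 0.884, 0.468, -0.0]
wrist_force: [-2.8, -2.0, 1.6]
finger_gap: 0.0001
```

Run:
```python
from h import *
s=get_state();print(s["tcp_pos"],s["joint_pos"][5])
go([arc(-214-4*k,.0185,.16) for k in range(1,5)])
a=read_camera("top")[120:300,170:370];b=read_camera("scene")[90:270,170:370]
cv2.imwrite("pics/t2.png",cv2.resize(cv2.hconcat([a,b]),None,fx=2,fy=2,interpolation=cv2.INTER_CUBIC))
```

```text
[0.45419582 0.23671854 0.15933583] 2.4910716573031166
[ 0.6 -0.  -0.1] [0. 0. 4.]
[ 1.1 -0.1 -0.1] [0. 0. 8.]
[ 1.6 -0.2 -0.1] [ 0.  0. 12.]
[ 2.1 -0.2 -0.1] [ 0.  0. 16.]
```

View pics/t2.png

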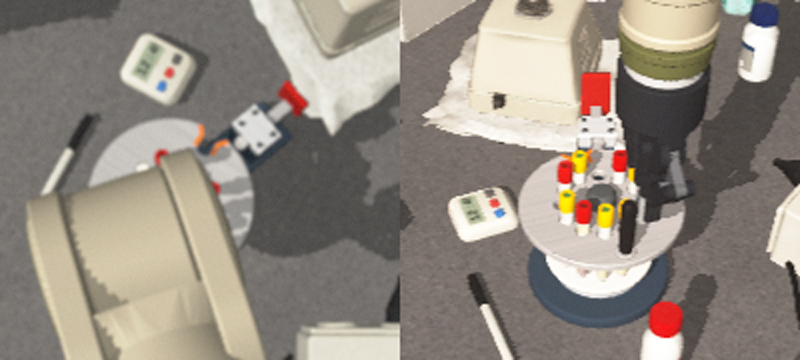

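The top view half shows the orange slot edges near (210,143), about 15° short of the bolt at (255,130). I'll measure the slot and bolt angles from the pixels.

```bash
cat >> h.py <<'E'
def slot(img=None):
    a=read_camera("top") if img is None else img
    h=cv2.cvtColor(a,cv2.COLOR_BGR2HSV)
    m=cv2.inRange(h,(6,90,120),(16,255,255));pts=[]
    for v,u in np.argwhere(m):
        p=at("top",u,v,.116)[:2]-C;r=np.hypot(*p)
        if .06<r<.092:pts.append((r,np.degrees(np.arctan2(p[1],p[0]))))
    return np.array(pts),a
E
python3 - <<'E'
from h import *
i=cv2.imread("pics/t1.png");q,_=slot(i)
print("ref",len(q),np.mean(q,0),q[:,1].min(),q[:,1].max())
q,a=slot();cv2.imwrite("pics/t3raw.png",a)
print("now",len(q),np.mean(q,0),q[:,1].min(),q[:,1].max())
# bolt line from tab & guide block pixel masses (red tab top)
h=cv2.cvtColor(i,cv2.COLOR_BGR2HSV);m=cv2.inRange(h,(0,150,90),(5,255,255))|cv2.inRange(h,(172,150,90),(180,255,255))
m[:,:290]=0;m[190:]=0;m[:150]=0;m[:,335:]=0
v,u=np.nonzero(m);p=at("top",u.mean(),v.mean(),.155)[:2]-C
print("tab",len(u),np.degrees(np.arctan2(p[1],p[0])),np.hypot(*p))
E
```

```text
ref 60 [7.55591010e-02 8.51608188e+01] 74.06811172509283 96.98990811867174
now 68 [  0.07609614 -32.42264786] -43.64238863231825 -20.406749781503418
tab 107 -49.610534885653315 0.15790093833847305
```

send_rows(
  series=[0.4,0,-0.1,0,0,3,0,0.8,0,-0.1,0,0,6,0,1.2,-0.1,-0.1,0,0,9,0,1.6,-0.2,-0.1,0,0,12,0,1.9,-0.2,-0.1,0,0,15,0,2.2,-0.2,-0.1,0,0,17,0,2.2,-0.2,-0.1,0,0,17,0,2.2,-0.2,-0.1,0,0,17,0],
)

```text
clock: 6.13
tcp_pos: [0.4648, 0.256, 0.1596]
orientation: [-0.0, 0.942, 0.335, -0.0]
wrist_force: [-0.4, -0.4, -1.1]
finger_gap: 0.0001
```

Run:
```python
from h import *
q,a=slot();print("now",len(q),np.mean(q,0),q[:,1].min(),q[:,1].max())
go([arc(-231-2*k,.0185,.16) for k in range(0,3)])
cv2.imwrite("pics/t4.png",cv2.resize(a[130:250,190:340],None,fx=4,fy=4,interpolation=cv2.INTER_CUBIC))
```

```text
now 66 [  0.0749299  -48.12089782] -60.75350263673236 -36.684963378061326
[ 0.  0. -0.] [-0.  0.  0.]
[ 0.3 -0.  -0. ] [-0.  0.  2.]
[ 0.5 -0.1 -0. ] [-0.  0.  4.]
```

View pics/t4.png

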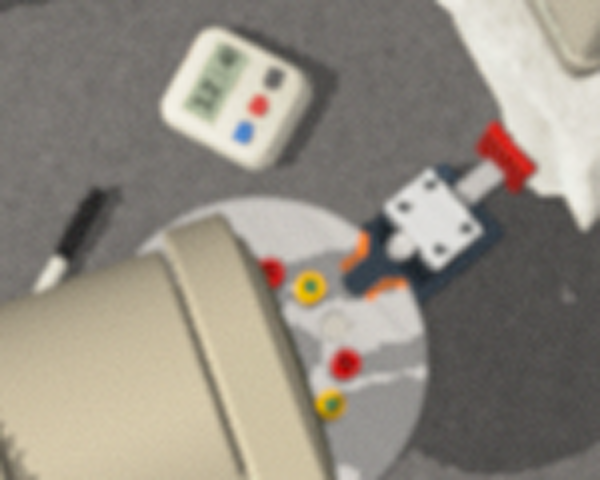

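The slot, with its orange edges at (355,250) and (385,288), lies astride the bolt nose at (400,245). It is within about 1.5° (2 mm), so the flare will draw it in. Now I'll back off and go round to the tab.

send_rows(
  series=[-0.6,0,0,0,0,0,0,-1.2,0,0,0,0,0,0,-1.2,0,-3,0,0,0,0,-1.2,0,-6,0,0,0,0,-1.2,0,-9,0,0,0,0,-1.2,0,-9,0,0,0,0],
)

```text
clock: 6.68
tcp_pos: [0.4578, 0.2492, 0.2559]
orientation: [0.0, 0.943, 0.334, 0.005]
wrist_force: [0.5, 0.6, -0.0]
finger_gap: 0.0
```

```bash
cat >> h.py <<'E'
def tab(r,z):
    a=np.radians(BA);return [*(C+r*np.array([np.cos(a),np.sin(a)])),z,BA+180]
E
python3 - <<'E'
from h import *
go([tab(.200,.25)])
E
```

```text
[ 3.2 26.9  0.7] [  1.  -0. -91.]
```

send_rows(
  series=[3.2,27,0,0,0,-91,0,3.2,27,0,0,0,-91,0,3.2,27,0,0,0,-91,0,3.2,27,0,0,0,-91,0,3.2,27,0,0,0,-91,0,3.2,27,0,0,0,-91,0,3.2,27,0,0,0,-91,0,3.2,27,0,0,0,-91,0,3.2,27,0,0,0,-91,0,3.2,27,0,0,0,-91,0],
)

```text
clock: 7.52
tcp_pos: [0.6502, 0.0575, 0.2489]
orientation: [-0.0, 0.574, 0.819, -0.0]
wrist_force: [1.0, -0.3, 0.5]
finger_gap: -0.0
```

Run:
```python
from h import *
go([tab(.200,.25),tab(.2,.143)])
```

```text
[ 0.2  0.3 -0.1] [ -0.  -0. -20.]
[ 0.2  0.3 10.6] [ -0.  -0. -20.]
```

send_rows(
  series=[0.1,0.2,0,0,0,-7,0,0.1,0.2,0,0,0,-14,0,0.1,0.2,0,0,0,-20,0,0.1,0.2,0,0,0,-20,0],
)

```text
clock: 7.85
tcp_pos: [0.6514, 0.0601, 0.2495]
orientation: [-0.0, 0.424, 0.906, -0.0]
wrist_force: [-0.3, 0.3, 0.3]
finger_gap: 0.0
```

Run:
```python
from h import *
go([tab(.2,.143)])
q,a=slot();print("now",len(q),np.mean(q,0) if len(q) else 0)
w=read_camera("wrist")
cv2.imwrite("pics/w3.png",cv2.resize(w[100:350,130:390],None,fx=2,fy=2))
```

```text
[-0.1  0.  10.6] [-0.  0. -0.]
now 65 [  0.07510459 -48.25480802]
```

View pics/w3.png

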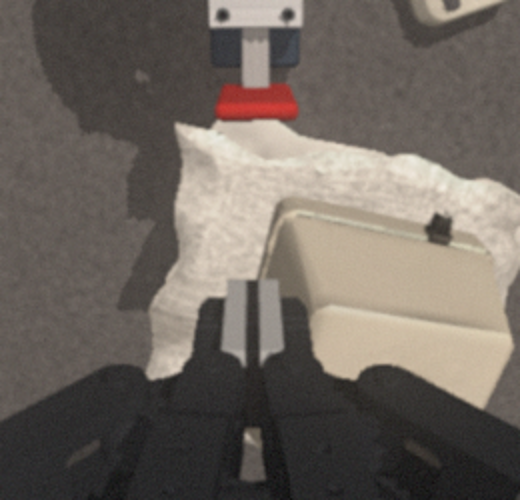

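The tab at (257,100) is straight ahead of the tips at (252,280). The balance is behind them, and at the lower height the clearance is about 40 mm by calculation. Descending.

send_rows(
  series=[0,0,2.5,0,0,0,0,0,0,5,0,0,0,0,0,0,7.5,0,0,0,0,0,0,9.5,0,0,0,0,0,0,10.6,0,0,0,0,0,0,10.6,0,0,0,0],
)

```text
clock: 8.45
tcp_pos: [0.6497, 0.0603, 0.1406]
orientation: [-0.002, 0.426, 0.905, -0.001]
wrist_force: [-1.1, 0.6, -0.9]
finger_gap: 0.0001
```

Run:
```python
from h import *
go([tab(.2,.143),tab(.170,.143),tab(.150,.143)])
a=read_camera("scene")[70:220,200:340]
w=read_camera("wrist")[100:350,130:390]
cv2.imwrite("pics/w4.png",cv2.hconcat([cv2.resize(w,(400,400)),cv2.resize(a,(400,400),interpolation=cv2.INTER_CUBIC)]))
```

```text
[-0.2  0.1 -0.2] [-0. -0. -0.]
[ 2.8  0.1 -0.2] [-0. -0. -0.]
[ 4.8  0.1 -0.2] [-0. -0. -0.]
```

View pics/w4.png

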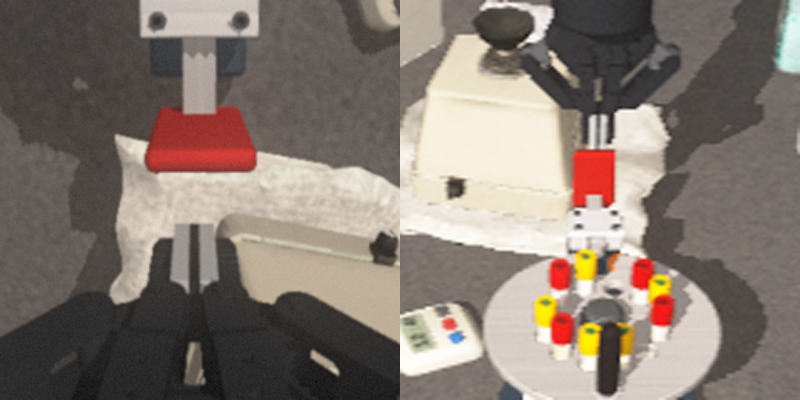

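The tips at (196,225) are square behind the red tab at (200,165), which is clear of the balance. Pushing.

send_rows(
  series=[0.5,0.1,-0.1,0,0,0,0,1.0,0.1,-0.1,0,0,0,0,1.4,0.1,-0.2,0,0,0,0,1.8,0.1,-0.2,0,0,0,0,2.1,0.1,-0.2,0,0,0,0,2.4,0.1,-0.2,0,0,0,0,2.7,0.1,-0.2,0,0,0,0,3.0,0.1,-0.2,0,0,0,0,3.3,0.1,-0.2,0,0,0,0,3.6,0.1,-0.2,0,0,0,0],
)

```text
clock: 9.38
tcp_pos: [0.6297, 0.0887, 0.1459]
orientation: [0.0, 0.425, 0.905, 0.0]
wrist_force: [2.4, -2.1, 1.3]
finger_gap: 0.0002
```

send_rows(
  series=[0.2,0,0.1,0,0,0,0,0.4,0,0.1,0,0,0,0,0.6,0,0.1,0,0,0,0,0.8,0,0.1,0,0,0,0,1.0,0,0.1,0,0,0,0,1.1,0,0.1,0,0,0,0,1.2,0,0.1,0,0,0,0],
)

```text
clock: 9.97
tcp_pos: [0.6217, 0.0981, 0.1445]
orientation: [-0.0, 0.425, 0.905, -0.0]
wrist_force: [1.8, -1.6, 0.2]
finger_gap: 0.0002
```

send_rows(
  series=[0.1,0,0,0,0,0,0,0.2,0,0,0,0,0,0,0.3,0,0,0,0,0,0,0.3,0,0,0,0,0,0],
)

```text
clock: 10.3
tcp_pos: [0.6211, 0.0988, 0.1446]
orientation: [0.002, 0.426, 0.905, -0.001]
wrist_force: [4.5, -5.2, -1.4]
finger_gap: -0.0001
```

send_rows(
  series=[0.2,0,0,0,0,0,0,0.3,0,0,0,0,0,0,0.3,0,0,0,0,0,0],
)

```text
clock: 10.55
tcp_pos: [0.621, 0.0989, 0.1448]
orientation: [0.004, 0.426, 0.904, -0.002]
wrist_force: [9.4, -12.4, -3.1]
finger_gap: -0.0002
```

Run:
```python
from h import *
s=get_state();print(s["tcp_pos"],s["wrist_force"],np.hypot(*(s["tcp_pos"][:2]-C)))
```

```text
[0.62102269 0.0989158  0.14484238] [  9.35419531 -12.36476944  -3.07973852] 0.15008623911684202
```

The force has risen to 16 N with no further travel at r = 0.150 m, which is the expected stop. Backing off and rising.

send_rows(
  series=[-0.8,0,0,0,0,0,0,-2,0,0,0,0,0,0,-3,0,0,0,0,0,0,-3.5,0,-3,0,0,0,0,-3.5,0,-6,0,0,0,0,-3.5,0,-9,0,0,0,0,-3.5,0,-12,0,0,0,0,-3.5,0,-12,0,0,0,0],
)

```text
clock: 11.22
tcp_pos: [0.6428, 0.0754, 0.2715]
orientation: [0.004, 0.425, 0.905, 0.002]
wrist_force: [0.3, 0.3, 1.3]
finger_gap: -0.0
```

Run:
```python
from h import *
print(get_state()["tcp_pos"])
q,a=slot();print("slot",len(q),np.mean(q,0) if len(q) else 0)
w=read_camera("wrist")[60:310,130:390]
cv2.imwrite("pics/f.png",cv2.hconcat([cv2.resize(w,(400,400)),cv2.resize(a[140:260,210:330],(400,400),interpolation=cv2.INTER_CUBIC)]))
```

```text
[0.64277724 0.07541084 0.27146479]
slot 59 [  0.07507728 -47.95329972]
```

View pics/f.png

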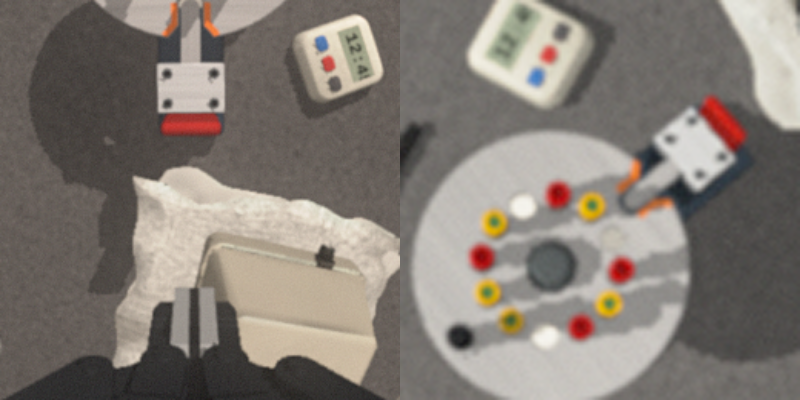

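The tab at (190,125) stands against the guide block, and the bar runs deep into the orange slot at (645,190). The bottle is outside this crop; the timer stands where it was. Handing in.

```bash
python3 -c "
from workcell import *
print(hand_in())"
```

```text
the job is handed in; nothing more can be done
None
```

The carousel is locked in its home position: the slot faces the bolt, and the bolt is fully home in it. The job was handed in at about 11 s of the 58 s allowed.

- **Peg:** With the fingers shut, I pushed it about 133° clockwise. The slot stopped within about 1.5° (2 mm) of the bolt's line by the top camera.
- **Bolt:** I pushed it in by the red tab. It took about 2–3 N on the way in. The fingertips stopped at 0.150 m from the rotor axis, where the stop was expected. Force rose to about 16 N there with no further travel.
- **Last pictures, arm clear:** The tab stands against the guide block, the bar is deep in the orange-edged slot, and the timer is where it was.

**Not settled by the last checks:**
- **Slot angle:** the colour-based reading still gave about −48° with the bolt in, against −50° for the bolt line. I put that down to bias in the measurement, as the bar is visibly in the slot.
- **Bottle and marker:** I did not check these again at the end. The path stayed above or clear of them, and I saw no unexpected contact forces.

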